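Slide the holed sample plate out of its rack and lay it on the heater stage

TASK

Of the two flat metal sample plates lying in the dark rack's tracks, take the one with the round hole in its middle: slide it along its track until its end sticks out a few centimetres over the rack's open edge, grip that end by its sides and lift it away. Lay it flat on the heater's narrow raised stage, centred and lengthwise, and let go. Leave the plain plate where it lies.

Things in the scene. Friction and masses are not known exactly. Their poses are not given: they have to be found in the camera images.
- holed_centre (a point): centre of the loose aluminium plate to move: 130 mm long (x), 56 wide (y), 6 thick, about 115 g, one round 24 mm hole in its middle. It starts wholly inside one rack track, whose rails cover its long sides, and slides easily; only an end overhanging the open edge can be gripped, across the 56 mm. At least 60 mm of track behind it is empty, room for pushing; past 65 overhang it tips
- plain_centre (a point): centre (half-way up) of the other aluminium plate, same 130 x 56 x 6 mm size but without a hole, lying in the other track; leave it alone
- rack_edge (a point): middle of the fixed dark metal rack's open edge, at track floor height (60 mm above the table). -x points out over the edge into free space, +x along the tracks, z up. In mm: rack 250 long (x), 156 wide (y); two tracks 60 wide centred at y = +36 and -36; rails beside and between them 12 wide, 6 high; far end closed by a wall 6 high, 10 thick
- stage_top (a point): centre of the flat top of the heater's stage, 85 mm above the table: a fixed steel bar 140 long (x) x 34 wide (y) x 50 mm high on a grey box 160 x 110 x 35 mm high. z up. The plate laid lengthwise on it overhangs 11 mm on each long side, which leaves fingers room
Not all that is in view belongs to the job. Leave any purple look-alike of the part that bears holed_centre alone.

How it is judged:
By the outcome, as a careful person would: the job done as asked, in the order asked, and still so for the second after the job is handed in, with the robot touching nothing.
It also fails if it takes over 51 s, if anything falls off the work surface, if the arm or the gripper's body presses on something with over 40 N, if the wrist force passes 120 N, or if a joint passes its speed limit or range.

ROBOT

A 7-joint arm with a two-finger parallel gripper is mounted at the origin on the work surface. World frame = base frame: x ahead of the robot, y to its left, z up, the work surface at z = 0. Lengths are in mm, angles in rad, forces in N, time in s.
With the tool pointing down it reaches from about 400 to 875 mm from the base axis. Payload 4.4 kg.
Tool frame: the origin (TCP) lies at the very end of the fingers, on their centre line; the grasp point (between the pads) lies 19 mm behind it; z points along the fingers, y is the direction in which the jaws open and shut (so a half turn about z gives the same grasp; the last joint's range is limited). The gripper opens to 85 mm and grips with 20 to 120 N. Pads are 22 mm wide; open, the fingers measure 114 mm over their backs; the gripper's body (76 mm by 85 mm) begins 54 mm behind the grasp point. The pads swing forward as they close: fully open they stand 13 mm farther back than shut.
Start: joints at [-1.264, 0.628, 0.038, 1.517, -0.027, 0.996, -0.02], TCP at [236.723, 605.376, 231.313] pointing down, gripper open.
Joint ranges: [-3.06, 3.06], [-0.37, 2.12], [-1.25, 1.32], [0.18, 2.47], [-1.1, 4.24], [0.23, 1.98], [-2.94, 2.94]. Speed limits (rad/s): [2.57, 2.57, 3.14, 3.14, 3.14, 3.14, 3.14].

INTERFACE

Orientations are given as [roll, pitch, yaw] about the fixed x, y, z axes, in that order (R = Rz(yaw) Ry(pitch) Rx(roll)).
In Python, from cell import ctrl gives the robot as it stands.
- The arm moves only by the shell command python3 -m pendant 'ROWS'. ROWS is JSON, a list of rows, each a list of 7 numbers: the shift along the world's x, y, z in m, then the turn, a rotation vector about the world's x, y, z in rad, then the opening, from -1 (shut) to 1 (fully open). A call has 1 to 8 rows; each row is the pose to reach, as a shift and turn from the pose commanded when the call began; what a row does not reach only later rows make up. A row lasts 1/10 s, in which the tool goes at most 50 mm and 8.59 degrees, less where a joint would pass 70% of its speed; a pose out of reach is approached as far as the arm can. A call with a gripper value outside its range is refused whole. The fingers move at their own pace and stop on an object; the grip force is fixed at half the most. Time passes only in rows, so rows that repeat a pose let the fingers close. It gives the time, the measured TCP pose, the force and the opening at its end, in the units of the state.
- ctrl.read_state(): the state, without advancing time (a new reading comes with each control period).
- ctrl.get_image(name): name is "scene" or "top"; returns the picture (384x512x3 uint8, blue, green, red); there is no depth.
- ctrl.get_calibration(name): a dict with "fx", "fy", "cx", "cy" (pixels), "dist_coeffs" ([k1, k2, p1, p2, k3] as OpenCV has them; the pictures are not rectified), "R" (3x3) and "t" (3): a world point X has camera coordinates R X + t. Camera axes: x right, y down, z forward; pixel columns grow to the right and rows downward; lengths in mm; the calibration is good to about 2 mm. A picture is of the moment at which its call begins. get_calibration takes no time and is no camera call.
- ctrl.finish_job(): hands the job in, once; it reports no verdict.
The state is a dict: "clock": time; "qpos": joint angles; "qd": joint speeds; "tau": joint torques, N m; "eef_pos": TCP position; "tool_rot": TCP orientation; "force": force on the tool from outside, world axes, zero at the start; "torque": the same for the moment, N m; "width": finger opening in mm.
Only numpy, scipy, OpenCV 4.12 (cv2) and the standard library are available. Lean on these libraries where they do the work, as an engineer would, in place of code of your own. Each camera call takes 0.05 s, during which the arm holds its last target. There are 200 camera calls.

## Working session

There is one attempt and no reset: what is moved stays moved. The work goes in short steps, Python scripts to look and compute and a shell command to move; the robot and the scene stay as the last step left them, time stands still between calls to the robot, and variables do not carry over. Pictures are saved under pics/ and viewed, about 8 in all and at most 12, crops included, and the job is handed in when it is done.

```bash
mkdir -p pics; ls; python3 - <<'E'
from cell import ctrl
import cv2
for n in("scene","top"):
    cv2.imwrite(f"pics/{n}0.png",ctrl.get_image(n)); c=ctrl.get_calibration(n); print(n,c)
print(ctrl.read_state())
E
```

```text
pics
scene {'fx': 458.2478381793013, 'fy': 458.2478381793013, 'cx': 258.9141392214924, 'cy': 188.7850558678622, 'dist_coeffs': array([-0.16585099,  0.        ,  0.        ,  0.        ,  0.        ]), 'R': array([[-0.59814972,  0.80129551, -0.0119342 ],
       [ 0.61827519,  0.45195211, -0.64302028],
       [-0.50985558, -0.39200102, -0.76575616]]), 't': array([ 384.23550235, -306.21361948, 1258.90779802])}
top {'fx': 385.189879581778, 'fy': 385.189879581778, 'cx': 251.77652243943552, 'cy': 193.13377841270426, 'dist_coeffs': array([-0.05683989,  0.        ,  0.        ,  0.        ,  0.        ]), 'R': array([[-7.29991922e-04, -9.99972118e-01, -7.43176611e-03],
       [-9.84068790e-01,  2.03961194e-03, -1.77776424e-01],
       [ 1.77786625e-01,  7.18359373e-03, -9.84042841e-01]]), 't': array([-25.00155157, 627.55145493, 844.61786775])}
{'clock': 0.1, 'qpos': array([-1.26381349,  0.62929053,  0.03842918,  1.51823471, -0.02698747,
        0.99628244, -0.02002598]), 'qd': array([ 6.78931248e-04, -1.92901258e-03,  3.62826589e-05, -2.31793973e-03,
        8.05835177e-04,  1.31608662e-04,  4.93446160e-04]), 'tau': array([ 3.44709872e-03, -5.64533043e+01,  1.23099234e+00, -1.93969667e+01,
        1.14282203e-02,  5.46499083e-03, -8.86855219e-06]), 'eef_pos': array([236.50473514, 604.86704537, 230.46748689]), 'tool_rot': array([-3.13989527e+00,  1.96042262e-05,  2.76880402e+00]), 'force': array([ 0.24210755, -0.39676341, -0.76129264]), 'torque': array([ 0.00081899, -0.04844291,  0.0187844 ]), 'width': 85.24778785161394}
```

View pics/scene0.png

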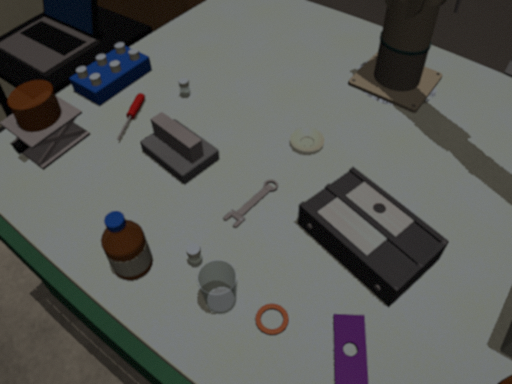

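View pics/top0.png

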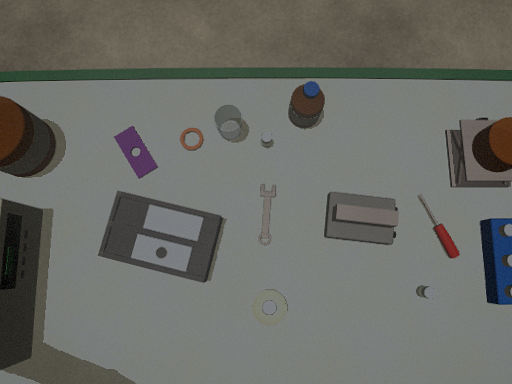

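The scene view shows the rack at about (370,232), the holed plate at (380,208) and the heater at (180,145). In the top view the rack is at (162,236), with the open edge on the right. The holed plate is at (161,253), the plain one at (173,222) and the stage bar at (366,214). The purple decoy is off at (136,152).

```bash
cat > h.py <<'E'
import numpy as np, cv2
from cell import ctrl
def cal(n):
    c=ctrl.get_calibration(n); K=np.array([[c['fx'],0,c['cx']],[0,c['fy'],c['cy']],[0,0,1.]])
    return K,c['dist_coeffs'],c['R'],c['t']
def cast(n,px,z):
    K,d,R,t=cal(n); u=cv2.undistortPoints(np.float64(px).reshape(-1,1,2),K,d)[:,0]
    D=np.c_[u,np.ones(len(u))]@R; o=-R.T@t
    return o+D*((z-o[2])/D[:,2])[:,None]
def proj(n,P):
    K,d,R,t=cal(n); return cv2.projectPoints(np.float64(P).reshape(-1,1,3),cv2.Rodrigues(R)[0],t,K,d)[0][:,0]
E
python3 - <<'E'
from h import *
def blobs(n,mask,z,amin):
    for c in cv2.findContours(mask,cv2.RETR_EXTERNAL,cv2.CHAIN_APPROX_NONE)[0]:
        if cv2.contourArea(c)<amin: continue
        P=cast(n,c[:,0],z)[:,:2].astype(np.float32); (x,y),(w,h),a=cv2.minAreaRect(P)
        B=cv2.boxPoints(((x,y),(w,h),a))
        print(n,'px',c[:,0].mean(0).round(),'xy',round(x,1),round(y,1),'size',round(w,1),round(h,1),'ang',round(a,2)); print(B.round(1).tolist())
for n,roi,sroi in(("top",(90,180,145,110),(318,185,85,65)),("scene",(290,160,165,145),(130,105,95,80))):
    im=cv2.imread(f"pics/{n}0.png"); g=cv2.cvtColor(im,cv2.COLOR_BGR2GRAY)
    def sub(roi): 
        m=np.zeros_like(g); x,y,w,h=roi; m[y:y+h,x:x+w]=1; return m
    m=sub(roi)
    print('levels',np.percentile(g[m>0],[5,25,50,75,95]), np.percentile(g[sub(sroi)>0],[5,25,50,75,95]))
    dark=((g<95)&(m>0)).astype(np.uint8)
    print('rack'); blobs(n,dark,66,2000)
    filled=np.zeros_like(g); cs=cv2.findContours(dark,cv2.RETR_EXTERNAL,cv2.CHAIN_APPROX_NONE)[0]; c=max(cs,key=cv2.contourArea); cv2.drawContours(filled,[c],-1,1,-1)
    print('plates'); blobs(n,((g>115)&(filled>0)).astype(np.uint8),66,300)
rows=[]
for n,roi in(("top",(95,185,255+60-185,100)),("top",(315,180,95,75)),("scene",(290,160,165,145)),("scene",(130,100,100,90))):
    x,y,w,h=roi; im=cv2.imread(f"pics/{n}0.png")[y:y+h,x:x+w]; rows.append(cv2.resize(im,(400,300),interpolation=cv2.INTER_CUBIC))
cv2.imwrite('pics/crop.png',cv2.convertScaleAbs(np.vstack([np.hstack(rows[:2]),np.hstack(rows[2:])]),alpha=1.3))
E
```

```text
levels [ 61.  68. 124. 126. 128.] [ 55.  89. 106. 125. 128.]
rack
top px [162. 236.] xy 527.0 179.3 size 264.4 155.2 ang 76.45
[[420.6000061035156, 69.0], [571.5, 32.599998474121094], [633.5, 289.70001220703125], [482.6000061035156, 326.1000061035156]]
plates
top px [161. 252.] xy 490.4 180.1 size 128.0 54.1 ang 76.58
[[449.20001220703125, 124.0999984741211], [501.79998779296875, 111.5], [531.5, 236.10000610351562], [478.8999938964844, 248.60000610351562]]
top px [173. 222.] xy 558.7 155.3 size 127.5 53.3 ang 76.26
[[517.7000122070312, 99.69999694824219], [569.4000244140625, 87.0], [599.7000122070312, 210.89999389648438], [547.9000244140625, 223.5]]
levels [ 11.  44. 119. 121. 122.] [ 26.  69. 119. 121. 122.]
rack
scene px [370. 234.] xy 549.0 189.3 size 261.7 194.7 ang 76.46
[[423.79998779296875, 84.80000305175781], [613.0, 39.29999923706055], [674.2999877929688, 293.70001220703125], [485.0, 339.29998779296875]]
plates
scene px [352. 226.] xy 558.6 157.4 size 124.9 50.5 ang 75.87
[[518.9000244140625, 103.0999984741211], [567.9000244140625, 90.69999694824219], [598.2999877929688, 211.8000030517578], [549.4000244140625, 224.10000610351562]]
scene px [382. 209.] xy 491.3 181.0 size 124.2 49.7 ang 76.98
[[453.1000061035156, 126.0999984741211], [501.6000061035156, 114.9000015258789], [529.5, 235.89999389648438], [481.1000061035156, 247.10000610351562]]
```

View pics/crop.png

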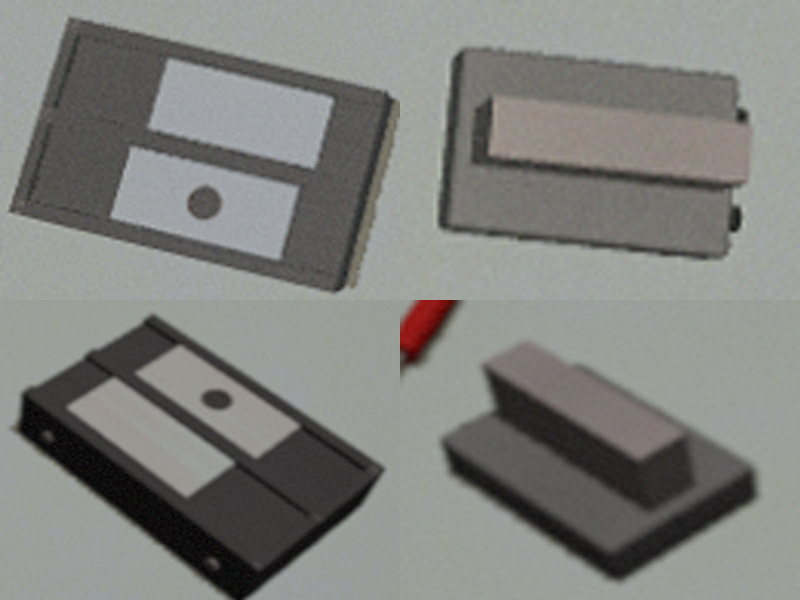

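The crops show the open edge on the right in the top view, with the wall on the left (+y) and about 65 mm of free track behind the holed plate. Next I'll measure the stage bar and fix the rack frame.

```bash
python3 - <<'E'
from h import *
for n,roi in(("top",(325,195,85,45)),("scene",(140,110,75,60))):
    im=cv2.imread(f"pics/{n}0.png").astype(int); x,y,w,h=roi
    hsv=cv2.cvtColor(im.astype(np.uint8),cv2.COLOR_BGR2HSV); d=im[...,2]-im[...,0]; g=im.sum(2)/3
    m=np.zeros(d.shape,np.uint8); m[y:y+h,x:x+w]=1
    print(n,np.percentile(d[m>0],[5,50,75,90,99]))
    mk=((cv2.GaussianBlur(d.astype(np.float32),(3,3),0)>4)&(g>(85 if n=='top' else 70))&(m>0)).astype(np.uint8)
    c=max(cv2.findContours(mk,0,1)[0],key=cv2.contourArea); P=cast(n,c[:,0],85)[:,:2].astype(np.float32)
    r=cv2.minAreaRect(P); print(r,cv2.boxPoints(r).round(1).tolist())
    if n=='scene':S=mk
a=np.radians(76.4);u=np.array([np.cos(a),np.sin(a)]);v=np.array([-u[1],u[0]])
h=np.array([490.9,180.5]);e=np.array([558.,307.9])-250*u
print('edge',e,'holed rel',(h-e)@u,(h-e)@v, 'plain',(np.array([558.7,156.3])-e)@u,(np.array([558.7,156.3])-e)@v)
# check predicted rack corners
C=[[*(e+s*u+k*v),66] for s in(0,250) for k in(-78,78)]
for n in('top','scene'): print(n,proj(n,C).round(1).tolist())
E
```

```text
top [-1.  5.  8. 12. 14.]
((566.2855834960938, -276.4076843261719), (157.5885009765625, 97.20519256591797), 83.65296936035156) [[509.29998779296875, -349.29998779296875], [605.9000244140625, -360.1000061035156], [623.2999877929688, -203.5], [526.7000122070312, -192.6999969482422]]
scene [-1.  2.  4.  8. 10.]
((572.6212768554688, -283.9546813964844), (139.908447265625, 36.528594970703125), 83.14447021484375) [[546.0999755859375, -351.20001220703125], [582.4000244140625, -355.6000061035156], [599.0999755859375, -216.6999969482422], [562.7999877929688, -212.3000030517578]]
edge [499.21447172  64.90974986] holed rel 110.39413273710946 35.26147792955052 plain 102.81531179146427 -36.32791704675766
top [[220.1, 215.0], [202.9, 282.5], [116.9, 190.0], [97.2, 255.5]]
scene [[298.1, 203.0], [352.2, 165.4], [395.9, 289.7], [448.3, 240.3]]
```

```bash
python3 - <<'E'
from h import *
im=cv2.imread("pics/top0.png"); d=cv2.GaussianBlur(im[...,2].astype(np.float32)-im[...,0],(3,3),0); m=np.zeros(d.shape,bool); m[195:240,325:410]=1
for t in(8,9,10):
    mk=((d>t)&(cv2.cvtColor(im,6)>95)&m).astype(np.uint8); c=max(cv2.findContours(mk,0,1)[0],key=cv2.contourArea)
    print(t,cv2.minAreaRect(cast("top",c[:,0],85)[:,:2].astype(np.float32)))
a=np.radians(76.4);u=np.array([np.cos(a),np.sin(a)]);v=np.array([-u[1],u[0]]);e=np.array([499.2,64.9])
for s in(205,91,-20): print(s,(e+s*u+35.5*v).round(1))
E
```

```text
8 ((573.9352416992188, -284.69805908203125), (138.31118774414062, 33.93495559692383), 83.59009552001953)
9 ((573.4713745117188, -284.64593505859375), (138.31118774414062, 33.00136947631836), 83.59009552001953)
10 ((573.2327270507812, -285.033203125), (137.38809204101562, 32.19765853881836), 83.31892395019531)
205 [512.9 272.5]
91 [486.1 161.7]
-20 [460.   53.8]
```

```bash
python3 -m pendant '[[0.043,-0.04,0.0,0,0,-0.14,-1],[0.086,-0.08,0,0,0,-0.28,-1],[0.128,-0.12,0,0,0,-0.42,-1],[0.17,-0.16,0,0,0,-0.56,-1],[0.213,-0.2,0,0,0,-0.7,-1],[0.25,-0.24,0,0,0,-0.84,-1],[0.276,-0.28,0,0,0,-0.98,-1],[0.276,-0.3,0,0,0,-1.12,-1]]'
```

```text
clock: 0.9
eef_pos: [509.6, 313.6, 231.0]
tool_rot: [3.141, -0.0, 1.643]
force: [0.6, -0.3, 0.6]
width: -0.1
```

```bash
python3 -m pendant '[[0,-0.015,-0.02,0,0,-0.11,-1],[0,-0.033,-0.04,0,0,-0.22,-1],[0,-0.033,-0.08,0,0,-0.315,-1],[0,-0.033,-0.12,0,0,-0.315,-1],[0,-0.033,-0.145,0,0,-0.315,-1],[0,-0.033,-0.155,0,0,-0.315,-1],[0,-0.033,-0.155,0,0,-0.315,-1]]'; python3 - <<'E'
from h import *
s=ctrl.read_state(); print(s['eef_pos'],s['tool_rot'],s['force'])
cv2.imwrite('pics/b.png',np.vstack([cv2.resize(ctrl.get_image(n)[y:y+h,x:x+w],(600,300),interpolation=2) for n,(x,y,w,h) in(('top',(60,170,200,130)),('scene',(280,150,200,150)))]))
E
```

```text
clock: 1.6
eef_pos: [507.1, 281.5, 75.1]
tool_rot: [-3.14, 0.002, 1.334]
force: [-0.3, 0.2, -0.0]
width: -0.1
[507.06496712 281.46466238  75.06136491] [-3.13960769e+00  1.97135517e-03  1.33365535e+00] [-0.32122917  0.15565943 -0.02627284]
```

View pics/b.png

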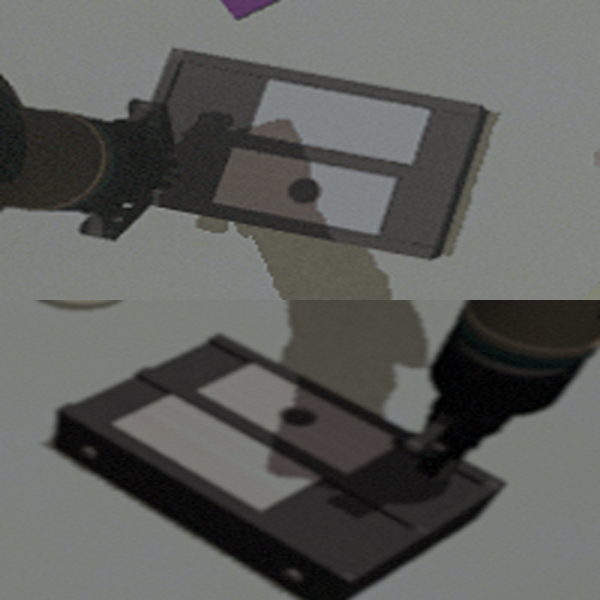

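The fingers are shut over the empty track behind the holed plate, though about 8 mm towards the outer rail. I'll centre them and then lower.

```bash
python3 -m pendant '[[0.0055,-0.0105,0,0,0,0,-1],[0.0055,-0.0105,0,0,0,0,-1],[0.0055,-0.0105,-0.006,0,0,0,-1],[0.0055,-0.0105,-0.010,0,0,0,-1],[0.0055,-0.0105,-0.012,0,0,0,-1],[0.0055,-0.0105,-0.012,0,0,0,-1]]'; python3 -m pendant '[[0,0,-0.001,0,0,0,-1],[0,0,-0.001,0,0,0,-1]]'; python3 -m pendant '[[0,0,0,0,0,0,-1]]'
```

```text
clock: 2.3
eef_pos: [512.9, 271.6, 63.8]
tool_rot: [-3.141, 0.0, 1.334]
force: [-0.5, 0.4, -0.2]
width: -0.0
clock: 2.5
eef_pos: [513.3, 271.5, 63.2]
tool_rot: [-3.142, 0.0, 1.334]
force: [-0.6, -0.5, -0.7]
width: 0.0
clock: 2.6
eef_pos: [513.4, 271.6, 63.4]
tool_rot: [3.141, -0.0, 1.334]
force: [-0.2, 0.1, -0.3]
width: -0.2
```

```bash
python3 -m pendant '[[-0.0019,-0.0078,-0.0005,0,0,0,-1],[-0.0035,-0.0146,-0.0005,0,0,0,-1],[-0.0052,-0.0214,-0.0005,0,0,0,-1],[-0.0071,-0.0292,-0.0005,0,0,0,-1],[-0.0094,-0.0389,-0.0005,0,0,0,-1],[-0.0118,-0.0486,-0.0005,0,0,0,-1],[-0.0141,-0.0583,-0.0005,0,0,0,-1],[-0.0165,-0.068,-0.0005,0,0,0,-1]]'
```

```text
clock: 3.4
eef_pos: [496.7, 202.5, 62.9]
tool_rot: [3.142, 0.0, 1.333]
force: [-0.4, 0.7, -0.2]
width: 0.1
```

```bash
python3 -m pendant '[[-0.0019,-0.0078,0,0,0,0,-1],[-0.0038,-0.0156,0,0,0,0,-1],[-0.0057,-0.0234,0,0,0,0,-1],[-0.0073,-0.0302,0,0,0,0,-1],[-0.0087,-0.036,0,0,0,0,-1],[-0.0097,-0.040,0,0,0,0,-1],[-0.0101,-0.0418,0,0,0,0,-1],[-0.0101,-0.0418,0,0,0,0,-1]]'; python3 - <<'E'
from h import *
cv2.imwrite('pics/c.png',np.vstack([cv2.resize(ctrl.get_image(n)[y:y+h,x:x+w],(600,300),interpolation=2) for n,(x,y,w,h) in(('top',(60,170,200,130)),('scene',(280,150,200,150)))]))
E
```

```text
clock: 4.2
eef_pos: [486.7, 161.4, 62.8]
tool_rot: [-3.141, 0.0, 1.333]
force: [-0.2, 0.1, -0.9]
width: 0.1
```

View pics/c.png

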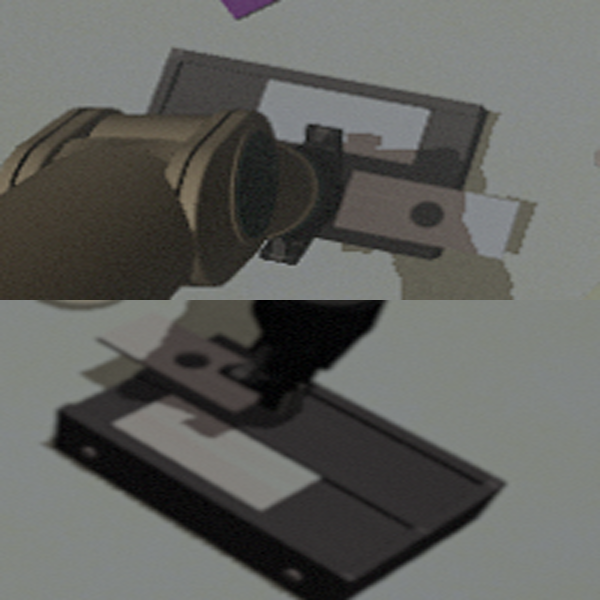

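The plate now overhangs, with the hole near the open edge. I'll retract upward, move over the overhang with the jaws open, and measure the plate.

```bash
python3 -m pendant '[[0.0024,0.0097,0,0,0,0,-1],[0.0024,0.0097,0.02,0,0,0,-1],[0.0024,0.0097,0.06,0,0,0,-1],[0.0024,0.0097,0.1,0,0,0,-1],[0.0024,0.03,0.13,0,0,0,0],[0.0024,0.05,0.15,0,0,0,1],[0.0024,0.07,0.15,0,0,0,1],[0.0024,0.07,0.15,0,0,0,1]]'; python3 - <<'E'
from h import *
im=ctrl.get_image('scene'); cv2.imwrite('pics/d_s.png',im); im=ctrl.get_image('top'); cv2.imwrite('pics/d.png',im)
cv2.imwrite('pics/d_c.png',np.vstack([cv2.resize(i[y:y+h,x:x+w],(600,300),interpolation=2) for i,(x,y,w,h) in((im,(60,170,200,130)),(cv2.imread('pics/d_s.png'),(280,130,200,150)))]))
E
```

```text
clock: 5.1
eef_pos: [488.9, 236.4, 213.4]
tool_rot: [3.141, -0.003, 1.34]
force: [-0.9, -0.0, 0.4]
width: 58.2
```

View pics/d_c.png

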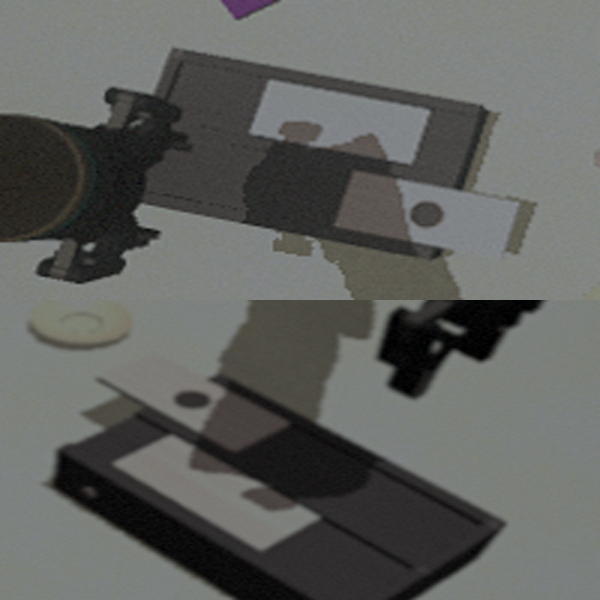

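```bash
python3 - <<'E'
from h import *
a=np.radians(76.4);u=np.array([np.cos(a),np.sin(a)]);v=np.array([-u[1],u[0]]);e=np.array([499.2,64.9])
g=cv2.cvtColor(cv2.imread('pics/d.png'),6); gs=cv2.cvtColor(cv2.imread('pics/d_s.png'),6)
for n,G,(cx,cy) in(('top',g,(202,262)),('scene',gs,(344,180))):
    w=G[cy-9:cy+10,cx-12:cx+13].astype(float); yy,xx=np.mgrid[cy-9:cy+10,cx-12:cx+13]
    m=(w<75); r=(((xx-cx)**2+(yy-cy)**2)<100)&m; c=(xx[r].mean(),yy[r].mean())
    P=cast(n,[c],65)[0][:2]; print(n,c,r.sum(),P,(P-e)@u,(P-e)@v)
q=[(60+x/3,170+y*130/300) for x,y in((353,170),(335,227),(520,199),(505,253))]
P=cast('top',q,66)[:,:2]; print(P,(P-e)@u,(P-e)@v, P.mean(0))
E
```

```text
top (np.float64(201.75641025641025), np.float64(262.5)) 78 [467.51788522  86.74279114] 13.780541717194422 35.929940045158794
scene (np.float64(344.6875), np.float64(180.0125)) 80 [467.69556413  90.35037932] 17.328756526292377 36.605538982577045
[[509.56703129 142.29564759]
 [454.30849529 154.2019502 ]
 [481.52208901  15.66145057]
 [429.83365452  26.47114244]] [ 77.66327672  76.2421296  -52.01477111 -53.6622999 ] [ 8.12262601 64.63144111  5.60418349 58.38513978] [468.80781753  84.6575477 ]
```

```bash
python3 -m pendant '[[-0.007,-0.045,0,0,0,0,1],[-0.014,-0.09,0,0,0,0,1],[-0.022,-0.13,0,0,0,0,1],[-0.029,-0.165,0,0,0,0,1],[-0.029,-0.18,0,0,0,0,1],[-0.029,-0.18,0,0,0,0,1],[-0.029,-0.18,0,0,0,0,1]]'
```

```text
clock: 5.9
eef_pos: [460.0, 51.5, 212.6]
tool_rot: [-3.141, -0.0, 1.332]
force: [-0.3, 0.2, 0.1]
width: 85.3
```

```bash
python3 -m pendant '[[0,0.0024,-0.04,0,0,0,1],[0,0.0024,-0.08,0,0,0,1],[0,0.0024,-0.105,0,0,0,1],[0,0.0024,-0.125,0,0,0,1],[0,0.0024,-0.14,0,0,0,1],[0,0.0024,-0.155,0,0,0,1],[0,0.0024,-0.169,0,0,0,1],[0,0.0024,-0.169,0,0,0,1]]';  python3 -m pendant '[[0,0,0,0,0,0,1],[0,0,0,0,0,0,0.6]]'
```

```text
clock: 6.7
eef_pos: [459.1, 55.5, 42.1]
tool_rot: [-3.138, 0.0, 1.336]
force: [-0.3, 0.2, -0.9]
width: 85.3
clock: 6.9
eef_pos: [460.6, 54.7, 44.3]
tool_rot: [3.141, -0.0, 1.335]
force: [0.1, 0.7, -0.5]
width: 73.4
```

```bash
python3 -m pendant '[[0,0,0,0,0,0,0.45],[0,0,0,0,0,0,0.3],[0,0,0,0,0,0,0],[0,0,0,0,0,0,-1],[0,0,0,0,0,0,-1],[0,0,0,0,0,0,-1],[0,0,0,0,0,0,-1]]'; python3 -m pendant '[[0,0,0.005,0,0,0,-1],[0,0,0.015,0,0,0,-1],[0,0,0.03,0,0,0,-1],[0,0,0.05,0,0,0,-1],[0,0,0.07,0,0,0,-1],[0,0,0.07,0,0,0,-1]]'; python3 - <<'E'
from h import *
a=ctrl.get_image('top'); b=ctrl.get_image('scene')
cv2.imwrite('pics/e.png',np.vstack([cv2.resize(i[y:y+h,x:x+w],(600,300),interpolation=2) for i,(x,y,w,h) in((a,(60,170,240,130)),(b,(250,90,200,150)))]))
E
```

```text
clock: 7.6
eef_pos: [460.6, 54.3, 44.6]
tool_rot: [3.14, -0.001, 1.334]
force: [-0.2, 0.2, 5.0]
width: 54.5
clock: 8.2
eef_pos: [461.7, 54.2, 116.3]
tool_rot: [3.137, -0.002, 1.334]
force: [-0.2, -0.1, -1.6]
width: 54.1
```

View pics/e.png

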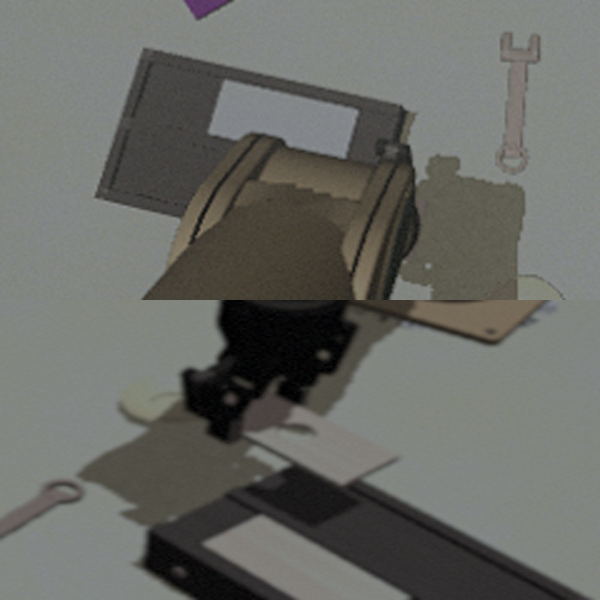

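The plate is held and clear of the rack, and the plain plate hasn't moved. Next I'll carry it to hover over the stage.

```bash
python3 -m pendant '[[0.005,-0.02,0.02,0,0,0.02,-1],[0.017,-0.06,0.03,0,0,0.04,-1],[0.029,-0.1,0.03,0,0,0.06,-1],[0.041,-0.14,0.03,0,0,0.08,-1],[0.053,-0.18,0.03,0,0,0.1,-1],[0.065,-0.22,0.03,0,0,0.122,-1],[0.077,-0.26,0.03,0,0,0.122,-1],[0.088,-0.30,0.03,0,0,0.122,-1]]'; python3 -m pendant '[[0.01,-0.035,0,0,0,0,-1],[0.018,-0.06,0,0,0,0,-1],[0.02,-0.068,0,0,0,0,-1],[0.02,-0.068,0,0,0,0,-1],[0.02,-0.068,0,0,0,0,-1]]';  python3 -m pendant '[[0,0,0,0,0,0,-1]]'
```

```text
clock: 9.1
eef_pos: [547.7, -247.2, 142.4]
tool_rot: [-3.139, -0.001, 1.456]
force: [0.6, 1.1, -0.7]
width: 54.6
clock: 9.6
eef_pos: [567.6, -311.7, 142.8]
tool_rot: [-3.139, -0.003, 1.457]
force: [1.0, 1.0, -1.5]
width: 54.4
clock: 9.7
eef_pos: [568.1, -311.5, 143.4]
tool_rot: [-3.14, -0.002, 1.458]
force: [-0.6, 1.2, -1.0]
width: 54.4
```

```bash
python3 -m pendant '[[0.0013,-0.007,-0.015,0,0,0,-1],[0.0013,-0.007,-0.035,0,0,0,-1],[0.0013,-0.007,-0.048,0,0,0,-1],[0.0013,-0.007,-0.048,0,0,0,-1],[0.0013,-0.007,-0.048,0,0,0,-1]]'; python3 - <<'E'
from h import *
a=ctrl.get_image('top'); b=ctrl.get_image('scene'); cv2.imwrite('pics/f_t.png',a); cv2.imwrite('pics/f_s.png',b)
cv2.imwrite('pics/f.png',np.vstack([cv2.resize(i[y:y+h,x:x+w],(560,300),interpolation=2) for i,(x,y,w,h) in((a,(290,160,140,75)),(b,(110,70,140,75+25)))]))
E
```

```text
clock: 10.2
eef_pos: [569.4, -320.7, 95.4]
tool_rot: [-3.141, -0.0, 1.456]
force: [-0.8, -1.0, -0.4]
width: 54.4
```

View pics/f.png

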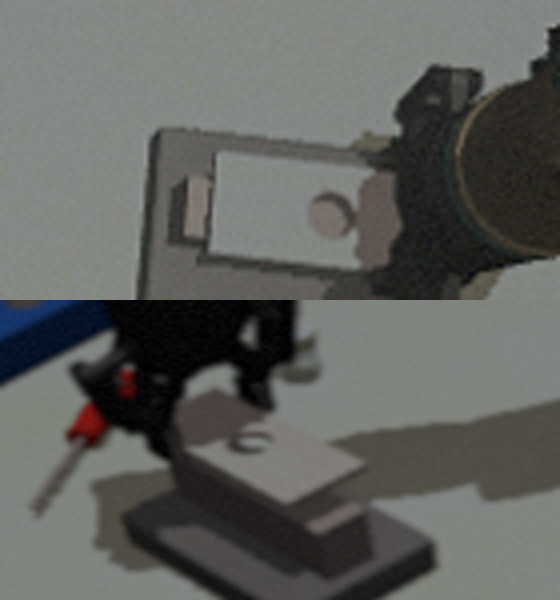

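```bash
python3 - <<'E'
from h import *
A=[(372.5,213.2),(342,223.2),(344.5,197.5)];B=[(173,116.7),(202,125),(182.5,137.7)]
def n(c,p): K,d,R,t=cal(c); return cv2.undistortPoints(np.float64(p).reshape(-1,1,2),K,d)[:,0].T,np.c_[R,t]
a,Pa=n('top',A);b,Pb=n('scene',B);X=cv2.triangulatePoints(Pa,Pb,a,b);X=(X[:3]/X[3]).T;print(X.round(1))
s=np.array([np.cos(np.radians(83.4)),np.sin(np.radians(83.4))]);r=X[:,:2]-[573.4,-284.6]
print('rel stage',r@s,r@[-s[1],s[0]])
print('dir of end edge',np.degrees(np.arctan2(*(X[2]-X[1])[[1,0]])))
E
```

```text
[[ 571.2 -286.9  116.6]
 [ 550.4 -220.9  111.3]
 [ 605.9 -227.4  113.3]]
rel stage [-2.5284593  60.65470502 60.52344066] [  1.90027678  30.16353356 -25.71244941]
dir of end edge -6.734599503626241
```

The hole triangulates to about 2.5 mm short lengthwise and 2 mm sideways. The free end droops roughly 4 mm, which will level out on contact. I'll correct the position and lower it.

```bash
python3 -m pendant '[[0.0013,0.003,-0.005,0,0,0,-1],[0.0013,0.003,-0.01,0,0,0,-1],[0.0013,0.003,-0.014,0,0,0,-1],[0.0013,0.003,-0.018,0,0,0,-1],[0.0013,0.003,-0.02,0,0,0,-1],[0.0013,0.003,-0.02,0,0,0,-1]]'; python3 -m pendant '[[0,0,-0.001,0,0,0,-1],[0,0,-0.002,0,0,0,-1],[0,0,-0.003,0,0,0,-1],[0,0,-0.003,0,0,0,-1]]'; python3 -m pendant '[[0,0,-0.001,0,0,0,-1],[0,0,-0.001,0,0,0,-1]]'
```

```text
clock: 10.9
eef_pos: [570.5, -317.9, 75.3]
tool_rot: [-3.141, -0.0, 1.456]
force: [1.1, 0.8, -1.5]
width: 54.3
clock: 11.3
eef_pos: [570.7, -317.9, 72.7]
tool_rot: [-3.141, -0.0, 1.456]
force: [0.2, -0.5, -2.4]
width: 54.3
clock: 11.5
eef_pos: [570.7, -317.9, 71.7]
tool_rot: [-3.142, -0.0, 1.456]
force: [0.0, 0.4, -1.2]
width: 54.3
```

```bash
python3 -m pendant '[[0,0,-0.001,0,0,0,-1],[0,0,-0.001,0,0,0,-1]]'; python3 -m pendant '[[0,0,-0.001,0,0,0,-1],[0,0,-0.001,0,0,0,-1]]';python3 - <<'E'
from h import *
a=ctrl.get_image('top'); b=ctrl.get_image('scene')
cv2.imwrite('pics/g.png',np.vstack([cv2.resize(i[y:y+h,x:x+w],(700,h2),interpolation=2) for i,(x,y,w,h),h2 in((a,(300,170,140,45),225),(b,(120,80,100,50),350))]))
E
```

```text
clock: 11.7
eef_pos: [570.7, -317.9, 70.7]
tool_rot: [-3.141, -0.0, 1.456]
force: [0.6, -0.7, -2.2]
width: 54.3
clock: 11.9
eef_pos: [570.8, -318.0, 70.0]
tool_rot: [3.141, -0.0, 1.456]
force: [0.3, -0.4, 0.7]
width: 54.2
```

View pics/g.png

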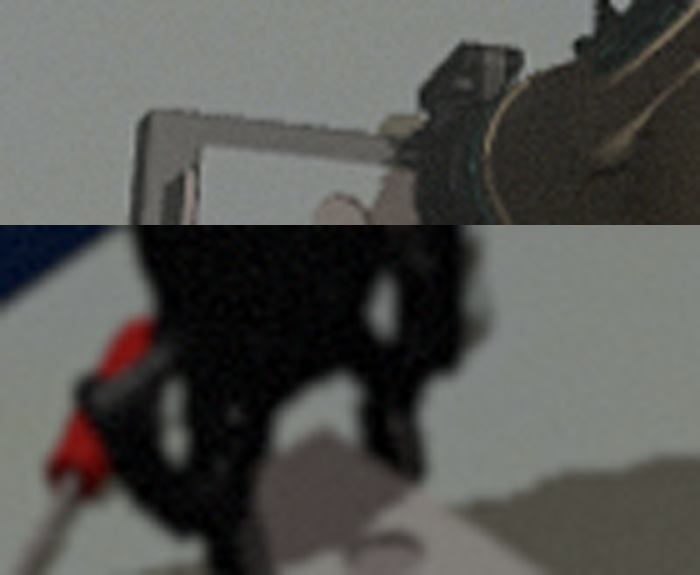

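Contact is just starting: the vertical force is rising from about -2 N. I'll continue in half-millimetre steps.

```bash
for i in 1 2; do python3 -m pendant '[[0,0,-0.0006,0,0,0,-1],[0,0,-0.0006,0,0,0,-1]]' | grep -E 'pos|force'; done
```

```text
eef_pos: [570.9, -318.0, 70.0]
force: [-2.2, 0.7, 5.3]
eef_pos: [570.9, -318.0, 70.0]
force: [-3.1, 2.2, 9.2]
```

```bash
python3 -m pendant '[[0,0,0.0007,0,0,0,-1],[0,0,0.0007,0,0,0,0.3],[0,0,0.0007,0,0,0,0.36],[0,0,0.0007,0,0,0,0.45],[0,0,0.0007,0,0,0,0.6],[0,0,0.0007,0,0,0,1],[0,0,0.0007,0,0,0,1],[0,0,0.0007,0,0,0,1]]'; python3 -m pendant '[[0,0,0.005,0,0,0,1],[0,0,0.02,0,0,0,1],[0,0,0.05,0,0,0,1],[0,0,0.09,0,0,0,1],[0,-0.03,0.13,0,0,0,1],[-0.04,-0.06,0.15,0,0,0,1],[-0.08,-0.09,0.16,0,0,0,1],[-0.1,-0.1,0.16,0,0,0,1]]'; python3 - <<'E'
from h import *
a=ctrl.get_image('top'); b=ctrl.get_image('scene'); cv2.imwrite('pics/i_t.png',a); cv2.imwrite('pics/i_s.png',b)
cv2.imwrite('pics/i.png',np.vstack([cv2.resize(i[y:y+h,x:x+w],(560,300),interpolation=2) for i,(x,y,w,h) in((a,(290,175,140,75)),(b,(110,95,140,75)))]))
for n,i,x,y,w,h in(('top',a,320,190,90,50),('scene',b,140,105,75,60)):
    g=cv2.cvtColor(i,6); print(n,np.percentile(g[y:y+h,x:x+w],[5,25,50,75,95]))
E
```

```text
clock: 13.2
eef_pos: [570.8, -317.9, 69.2]
tool_rot: [-3.142, -0.0, 1.456]
force: [-0.8, 0.1, -0.3]
width: 85.3
clock: 14.0
eef_pos: [467.2, -423.0, 233.2]
tool_rot: [3.139, 0.006, 1.451]
force: [-0.4, -0.7, 0.3]
width: 85.2
top [ 60.  92. 125. 128. 130.]
scene [ 29.  64. 111. 124. 126.]
```

View pics/i.png

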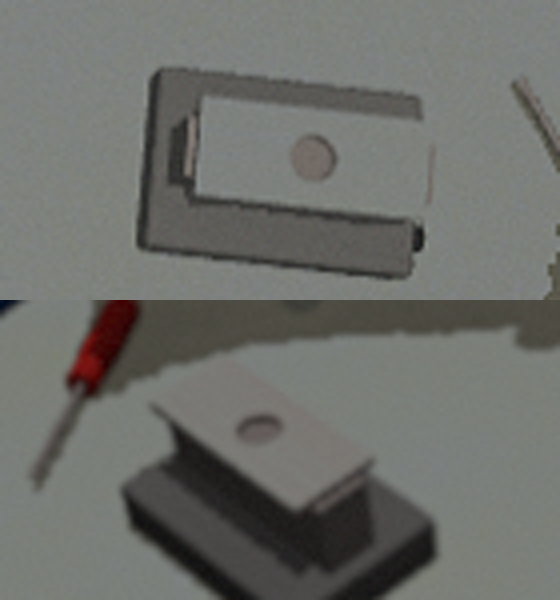

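The plate lies flat on the stage with strips of the bar visible at both ends. In the top view the hole is at about (368.5,214). Now a check of the numbers.

```bash
python3 - <<'E'
from h import *
s=np.array([np.cos(np.radians(83.4)),np.sin(np.radians(83.4))]);w=[-s[1],s[0]];C=np.array([573.4,-284.6])
def rep(k,n,p,z=91):
    P=cast(n,p,z)[:,:2]; print(k,P.round(1).tolist(),'along',((P-C)@s).round(1),'across',((P-C)@w).round(1))
rep('hole top','top',[(290+314/4,175+157/4)]); rep('hole scene','scene',[(110+260/4,95+128/4)])
q=[(290+x/4,175+y/4) for x,y in((203,96),(191,196),(434,122),(423,218))]; rep('corners','top',q)
rep('mean','top',[np.mean(q,0)])
a=cv2.imread('pics/i_t.png')
d=cv2.cvtColor(a,6); m=np.zeros_like(d); m[195:236,330:402]=1
# plate edges by brightness rows across bar
for y0 in(205,215,222): print(y0,d[y0,334:346].tolist(),d[y0,392:404].tolist())
S=cv2.imread('pics/i_s.png'); print(ctrl.read_state()['clock'])
E
```

```text
hole top [[572.8, -286.6]] along [-2.] across [0.4]
hole scene [[574.3, -281.6]] along [3.1] across [-0.5]
corners [[607.4, -225.7], [551.3, -216.8], [592.3, -355.7], [538.5, -345.9]] along [ 62.4  64.8 -68.4 -64.9] across [-27.   29.8 -27.   27.7]
mean [[572.2, -285.8]] along [-1.4] across [1.]
205 [85, 64, 49, 106, 117, 80, 131, 129, 126, 127, 130, 125] [126, 120, 114, 115, 128, 129, 125, 126, 130, 129, 128, 126]
215 [49, 47, 98, 118, 70, 119, 129, 126, 128, 127, 127, 128] [130, 126, 129, 128, 128, 113, 118, 128, 128, 128, 128, 127]
222 [95, 92, 59, 54, 85, 133, 133, 128, 132, 128, 128, 130] [127, 128, 128, 129, 129, 105, 124, 130, 127, 129, 129, 128]
14.1
```

The plate is centred to within about 2 mm, and the two views straddle zero. I'll let the arm settle and hand in.

```bash
python3 -m pendant '[[0,0,0,0,0,0,1],[0,0,0,0,0,0,1],[0,0,0,0,0,0,1]]'; python3 -c "
from cell import ctrl
print(ctrl.finish_job())"
```

```text
clock: 14.4
eef_pos: [472.3, -416.6, 229.3]
tool_rot: [3.141, -0.001, 1.458]
force: [0.3, -0.3, -0.2]
width: 85.5
the job is handed in; nothing more can be done
None
```

The holed plate now lies flat and lengthwise on the heater's stage, released and with the arm clear of it. I handed the job in at 14.4 s of the 51 s allowed; no verdict is reported back.

I slid it along its track until it overhung the open edge by about 50 mm. I then gripped that end across its width, lifted it away and set it down, with about 9 N of contact.

- **Centring:** across the stage, the readings are within 1 mm of centre. Lengthwise, the two cameras disagree: the top view puts the hole at −2 mm and the scene view at +3 mm. That puts it near centre, though the spread is about as large as the calibration error allows.
- **Flatness:** while held, the plate's free end drooped about 4 mm. It looked level in the last pictures, but I did not measure its tilt again.
- **Other items:** the plain plate looked undisturbed after the lift; I did not re-measure it at the end. The arm went nowhere near the purple look-alike.

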